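Feel for the free bay of the toll-card dispenser

TASK

Load the tray of toll cards into the blue card dispenser, tray first with its orange handle towards you: slide it along the counter into whichever of the three bays lets it go fully home, so that the tray's back wall is flush with the front of the machine. Two of the bays are blocked deep inside by lodged card packs out of sight, which stay there, so feel for it: if the tray stops short, pull it out and try another bay. Keep both card packs in the tray, let go, and leave the other things on the counter and on the machine where they are.

Things in the scene. Friction and masses are not known exactly. Their poses are not given: they have to be found in the camera images.
- dock: blue card dispenser, fixed, 150 deep (x) x 316 wide (y) x 70 high, 100 at the ridge along its far edge; origin centre of underside on the counter, +x into the machine. Front face at x = -70, three bays open to -x at y = -100, 0, +100. Tray fully home: its origin at dock x = -12.5; in the two blocked bays it stops 35 to 60 short. Which bay is free changes and is not marked
- mouth_left (a point): bay at dock y = +100: mouth centre, on the counter in the plane of the front face. 84 wide, 46 high, 115 deep to a solid stop; its floor is the counter; 16 wide walls beside it with yellow pointed noses reaching 8 out of the face; axes as the dispenser
- mouth_middle (a point): bay at dock y = 0: mouth centre, on the counter in the plane of the front face. 84 wide, 46 high, 115 deep to a solid stop; its floor is the counter; 16 wide walls beside it with yellow pointed noses reaching 8 out of the face; axes as the dispenser
- mouth_right (a point): bay at dock y = -100: mouth centre, on the counter in the plane of the front face. 84 wide, 46 high, 115 deep to a solid stop; its floor is the counter; 16 wide walls beside it with yellow pointed noses reaching 8 out of the face; axes as the dispenser
- tray: loose grey open tray, 115 long (x) x 76 wide (y) x 34 high, walls and floor 5 thick, 0.25 kg; origin centre of the tray box's underside, +x is the end that goes in first. An orange upright handle fin, 60 long (x) x 14 thick (y) x 76 high, stands behind its back wall, from x = -57.5 to -117.5
- tray_grip (a point): point to pinch on the handle fin: tray x = -92.5, y = 0, 55 above the tray's underside; pinch across the tray's y
- pack_low: teal card pack 86 x 54 x 13, lying on the tray's floor; origin centre of underside, 5 above the tray's underside
- pack_high: teal card pack 86 x 54 x 13, lying on the first pack; origin centre of underside, 18 above the tray's underside
- pump_bottle: blue hand-gel pump bottle, 68 diameter, 197 tall; origin centre of underside
- spray_bottle: small blue bottle with white cap, 44 diameter, 120 tall; origin centre of underside
- mug: white mug, 76 diameter, 90 tall, handle on its +y; origin centre of underside
- stapler: red and black stapler, 120 x 30 x 44, long in its x; origin centre of underside
- clip_tin: clear open box holding a paper slip pack, 100 x 70 x 30; origin centre of underside
- spare_pack: spare teal card pack lying on the dispenser's roof, 54 x 86 x 13; origin centre of underside
There are look-alikes about, which are no part of the job. What is shaped like the tray but pink, red or turquoise is not meant.

How it is judged:
At the end, for the whole second after the job is handed in: The tray lies flat on the counter inside a bay, within 6 mm of its stop (dock x of the tray above -18.5 mm), upright, aligned within 0.12 rad and at rest, with both card packs lying inside it (x of tray in the frame of dock between -0.0185 and 0 m and y of tray in the frame of dock between -0.115 and 0.115 m and height (world z) of tray below 0.006 m and angle between tray's own z axis and vertical below 0.06 rad and angle between the x axis of tray and the x axis of dock, either way round below 0.12 rad and linear speed of tray below 0.01 m/s and x of pack_low in the frame of tray between -0.03 and 0.03 m and y of pack_low in the frame of tray between -0.02 and 0.02 m and z of pack_low in the frame of tray between 0 and 0.03 m and x of pack_high in the frame of tray between -0.03 and 0.03 m and y of pack_high in the frame of tray between -0.02 and 0.02 m and z of pack_high in the frame of tray between 0 and 0.03 m); the robot touches nothing.
It fails at once if a bottle, the mug, the stapler, the clear box or the spare card pack is moved more than 30 mm (distance of any of pump_bottle, spray_bottle, mug, stapler, clip_tin, spare_pack from where it was at the start of the episode above 0.03 m).
It also fails if it takes over 54 s, if anything falls off the work surface, if the arm or the gripper's body presses on something with over 40 N, if the wrist force passes 120 N, or if a joint passes its speed limit or range.

ROBOT

A 6-joint arm with a two-finger parallel gripper is mounted at the origin on the work surface. World frame = base frame: x ahead of the robot, y to its left, z up, the work surface at z = 0. Lengths are in m, angles in rad, forces in N, time in s.
With the tool pointing down it reaches from about 0.375 to 0.75 m from the base axis. Payload 9 kg.
Tool frame: the origin (TCP) lies on the centre line of the jaws, within the pads' length; the fingertips stand 17 mm ahead of it and the grasp point (between the pads) lies 2 mm behind it; z points along the fingers, y is the line along which they close (so a half turn about z gives the same grasp; the last joint's range is limited). The gripper opens to 85 mm and grips with 20 to 120 N. Pads are 22 mm wide; open, the fingers measure 114 mm over their backs; the gripper's body (76 mm by 85 mm) begins 54 mm behind the grasp point. The pads swing forward as they close: fully open they stand 13 mm farther back than shut.
Start: joints at [-1.445, 0.104, 0.097, 1.564, 0, 1.353], TCP at [0.202, -0.565, 0.248] pointing down, gripper open.
Joint ranges: [-2.99, 2.99], [-0.84, 1.86], [-1.1, 1.16], [-1.84, 2.11], [-1.51, 1.56], [-3.14, 3.14]. Speed limits (rad/s): [2.22, 2.22, 2.57, 3.14, 3.14, 3.14].

INTERFACE

Orientations are given as a rotation vector (axis times angle).
In Python, from bench import bot, vision, job_done gives the robot as it stands. The module is installed in compiled form; this text tells all that it offers.
- The arm moves only by the tool drive_tool, never from a script. Its argument "deltas" is a list of rows, each a list of 7 numbers: the turn, a rotation vector about the tool's x, y, z each as a share of 0.08 rad, from -1 to 1, then the shift along the tool's x, y, z each as a share of 3 cm, from -1 to 1, then the opening, from 0 (shut) to 1 (fully open). A call has 1 to 20 rows; each row shifts and turns the commanded pose from where the row before left it, along the tool's axes as they then stand; what a row does not reach is not made up. A row lasts 1/12 s, in which the tool goes at most 41.7 mm and 7.16 degrees, less where a joint would pass 70% of its speed; a pose out of reach is approached as far as the arm can. A call with a number of a shift or a turn outside -1 to 1 is refused whole. A call with a gripper value outside its range is refused whole. The fingers move at their own pace and stop on an object; "grip_force" is the grip in N (left out, the last holds). Time passes only in rows, so rows that do not move let the fingers close. It gives the time, the measured TCP pose, the force, the opening and the grip force at its end, in the units of the state.
- bot.read_state(): the state, without advancing time (a new reading comes with each control period).
- vision.snapshot(name): name is "scene" or "side" or "wrist"; returns the picture (400x640x3 uint8, red, green, blue); there is no depth.
- vision.camera_info(name): a dict with "mtx" (3x3 intrinsics, pixels), "pose" (4x4, takes a point from camera to world coordinates). Camera axes: x right, y up, looking along -z (the intrinsics and any distortion apply to the point x, -y, -z); pixel columns grow to the right and rows downward; lengths in m; the calibration is good to about 2 mm. A picture is of the moment at which its call begins: read the wrist's pose just before it. camera_info takes no time and is no camera call; for the wrist camera it gives the pose at the moment of the call.
- job_done(): hands the job in; it is judged then, once.
The state is a dict: "time_s": time; "joint_pos": joint angles; "qvel": joint speeds; "effort": joint torques, N m; "ee_pos": TCP position; "eef_rot": TCP orientation; "ft_force": force on the tool from outside, world axes, zero at the start; "ft_torque": the same for the moment, N m; "finger_gap": opening from 0.0 (shut) to 1.0 (fully open); "grasp_force": force on a finger pad.
Only numpy, scipy, OpenCV 4.12 (cv2) and the standard library are available. Lean on these libraries where they do the work, as an engineer would, in place of code of your own. Each camera call takes 0.05 s, during which the arm holds its last target. There are 200 camera calls.

## Working session

There is one attempt and no reset: what is moved stays moved. The work goes in short steps, Python scripts to look and compute and a tool call to move; the robot and the scene stay as the last step left them, time stands still between calls to the robot, and variables do not carry over. Pictures are saved under pics/ and viewed, at most 10 in all, crops included, and the job is handed in when it is done.

Besides the shell and the picture viewer there is one more tool, called after "Request:" as name(argument=value, ...) on one line, values as JSON. drive_tool: Moves the arm, as the interface text tells. Its arguments: {"type":"object","properties":{"deltas":{"type":"array","items":{"type":"array","items":{"type":"number"}}},"grip_force":{"type":"number"}},"required":["deltas"]}

```bash
mkdir -p pics; python3 - <<'E'
from bench import bot, vision
import cv2,numpy as np
s=bot.read_state(); print({k:np.round(v,3).tolist() for k,v in s.items()})
for n in("scene","side"):
    im=vision.snapshot(n); cv2.imwrite(f"pics/{n}0.png",im[...,::-1]); c=vision.camera_info(n); print(n,np.round(c["mtx"],1).tolist(),np.round(c["pose"],3).tolist(),c.keys())
E
```

```text
{'time_s': 0.0, 'joint_pos': [-1.445, 0.105, 0.096, 1.564, 0.0, 1.353], 'qvel': [-0.002, -0.001, -0.001, -0.001, 0.001, -0.002], 'effort': [0.001, -55.692, 50.366, 0.016, -0.0, 0.0], 'ee_pos': [0.202, -0.565, 0.248], 'eef_rot': [-3.094, -0.537, -0.0], 'ft_force': [-0.009, -0.494, -0.981], 'ft_torque': [0.039, 0.037, 0.008], 'grasp_force': 0.0, 'finger_gap': 1.001}
scene [[368.3, 0.0, 316.8], [0.0, 368.3, 197.9], [0.0, 0.0, 1.0]] [[0.637, -0.493, 0.593, 1.135], [0.771, 0.404, -0.492, -0.523], [0.003, 0.77, 0.638, 0.736], [0.0, 0.0, 0.0, 1.0]] dict_keys(['mtx', 'pose'])
side [[472.0, 0.0, 321.9], [0.0, 472.0, 208.2], [0.0, 0.0, 1.0]] [[-0.784, 0.42, -0.457, -0.009], [-0.62, -0.506, 0.599, 0.67], [0.02, 0.753, 0.657, 0.826], [0.0, 0.0, 0.0, 1.0]] dict_keys(['mtx', 'pose'])
```

View pics/scene0.png

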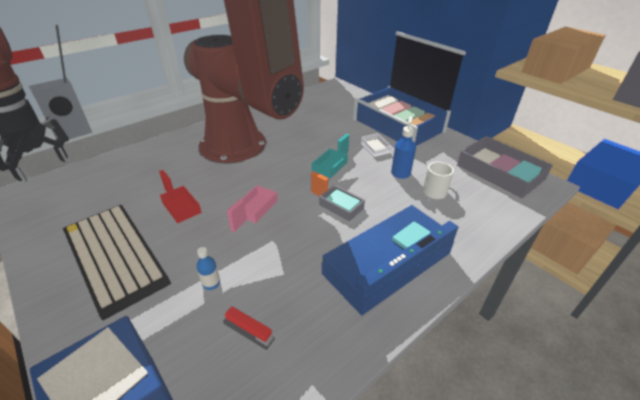

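View pics/side0.png

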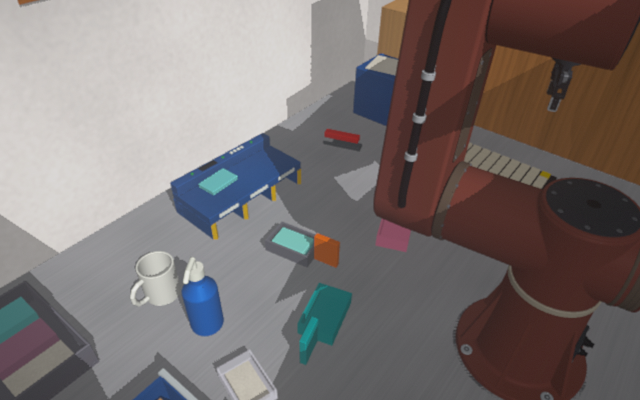

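The scene view shows the dispenser at about (390,258) and the tray at (342,200), with its orange handle at (319,183). In the side view the dispenser is at (237,183), with yellow noses at (215,230), (245,210), (273,193) and (299,176). There the tray is at (292,242) and its handle at (327,249). I'll zoom in to measure.

```bash
cat > h.py <<'E'
import numpy as np, cv2
from bench import bot, vision
def ray(n,uv,z):
    c=vision.camera_info(n);K,P=c["mtx"],c["pose"]
    uv=np.atleast_2d(uv).astype(float)
    d=np.c_[(uv[:,0]-K[0,2])/K[0,0],-(uv[:,1]-K[1,2])/K[1,1],-np.ones(len(uv))]@P[:3,:3].T
    return (P[:3,3]+d*((z-P[2,3])/d[:,2])[:,None])
def proj(n,X):
    c=vision.camera_info(n);K,P=c["mtx"],c["pose"]
    q=(np.atleast_2d(X)-P[:3,3])@P[:3,:3]
    return np.c_[K[0,0]*q[:,0]/-q[:,2]+K[0,2],K[1,1]*-q[:,1]/-q[:,2]+K[1,2]]
E
python3 - <<'E'
from h import *
a=cv2.imread("pics/side0.png")
c=cv2.resize(a[125:275,160:360],None,fx=4,fy=4,interpolation=cv2.INTER_CUBIC);cv2.imwrite("pics/sidecrop.png",c)
hsv=cv2.cvtColor(a,cv2.COLOR_BGR2HSV)
for nm,lo,hi in(("yellow",(15,120,80),(35,255,255)),("orange",(3,150,80),(14,255,255))):
    m=cv2.inRange(hsv,lo,hi);n,l,st,ce=cv2.connectedComponentsWithStats(m)
    for i in range(1,n):
        if st[i,4]>15 and 160<ce[i,0]<360 and ce[i,1]>100:
            p=np.argwhere(l==i)[:,::-1]; b=p[p[:,1].argmax()]
            print(nm,st[i],ce[i].round(1),"bottom",b,ray("side",b,0).round(4)[0,:2])
            if nm=="orange": print(cv2.approxPolyDP(cv2.findContours((l==i).astype('u1'),0,2)[0][0],3,True)[:,0].tolist())
E
```

```text
yellow [298 169   3  15  42] [299.  176.5] bottom [298 183] [ 0.6858 -0.1248]
yellow [271 186   5  15  64] [273.2 192.6] bottom [273 200] [ 0.6893 -0.0249]
yellow [243 204   5  15  64] [245.1 211.2] bottom [244 218] [0.6977 0.076 ]
yellow [211 223   7  16  75] [214.2 231.1] bottom [213 238] [0.7039 0.1762]
orange [314 234  25  33 616] [326.2 249.6] bottom [334 266] [0.4171 0.06  ]
[[316, 234], [315, 258], [336, 266], [338, 242]]
```

View pics/sidecrop.png

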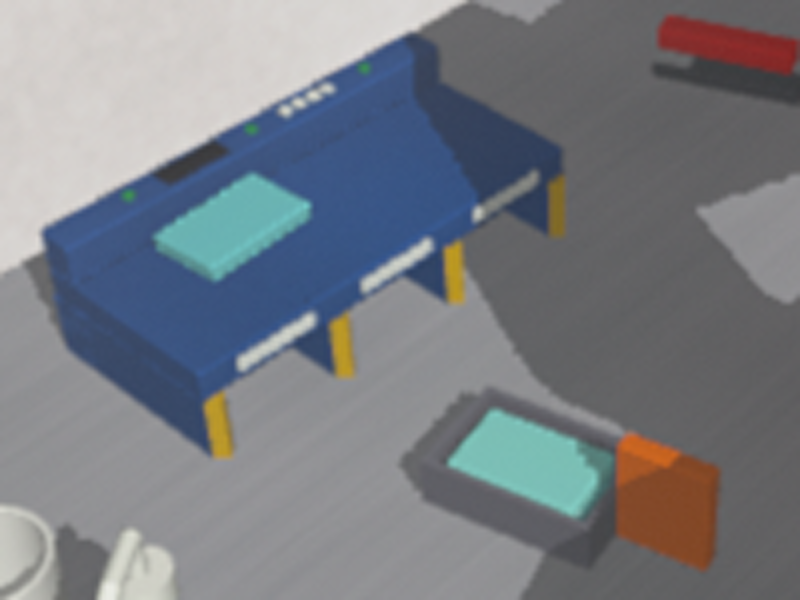

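The crop shows the four noses clearly. The tray is open towards the dispenser, holds one visible pack on top, and its fin points back to the lower right at (667,500). Next I'll compute poses from both views.

```bash
python3 - <<'E'
from h import *
f=lambda L:np.array(L)/4+[160-.375,125-.375]
print("rim34",ray("side",f([[488,388],[625,430],[590,540],[412,460]]),.034).round(4)[:,:2].tolist())
print("bot",ray("side",f([[590,568],[425,500]]),0).round(4)[:,:2].tolist())
print("fin top",ray("side",[[316,234],[338.5,242]],.076).round(4)[:,:2].tolist(),"bot",ray("side",[[314.5,258.5],[336.5,267]],0).round(4)[:,:2].tolist())
print("dock roof front70",ray("side",f([[205,392],[562,150]]),.07).round(4)[:,:2].tolist(),"nosebase",ray("side",f([[228,457],[350,377],[461,303],[562,236]]),0).round(4)[:,:2].tolist())
a=cv2.imread("pics/scene0.png");c=cv2.resize(a[160:310,300:500],None,fx=4,fy=4,interpolation=cv2.INTER_CUBIC);cv2.imwrite("pics/scenecrop.png",c)
E
```

```text
rim34 [[0.5879, 0.0509], [0.4994, 0.0261], [0.4584, 0.1085], [0.5805, 0.126]]
bot [[0.4643, 0.1013], [0.5761, 0.1224]]
fin top [[0.4684, 0.0648], [0.4135, 0.0527]] bot [[0.4672, 0.0705], [0.4107, 0.0588]]
dock roof front70 [[0.6858, 0.1868], [0.6827, -0.1317]] nosebase [[0.6947, 0.1726], [0.6891, 0.0732], [0.6843, -0.027], [0.6793, -0.1265]]
```

View pics/scenecrop.png

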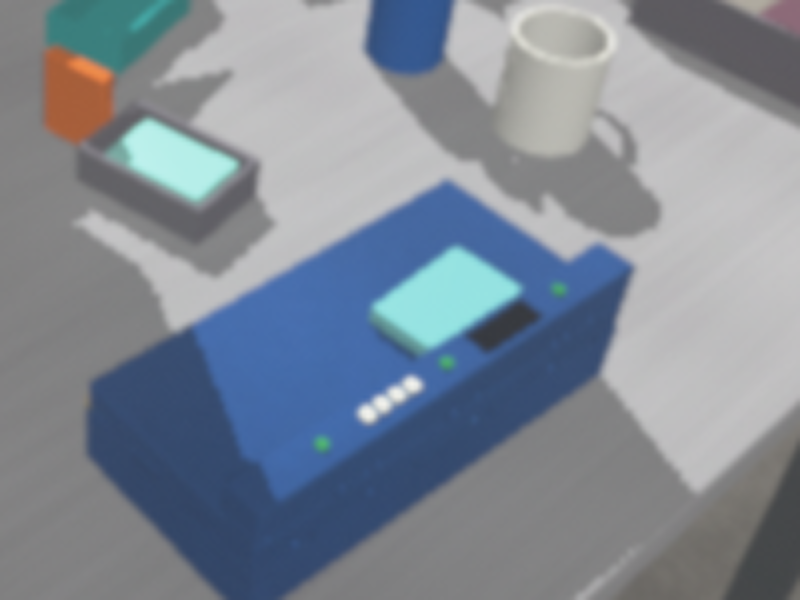

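The scene crop shows the tray rim corners at crop (135,103), (258,162), (200,208) and (80,150). The dispenser's front roof corners are at (448,181) and (92,385).

```bash
python3 - <<'E'
from h import *
f=lambda L:np.array(L)/4+[300-.375,160-.375]
print("rim34",ray("scene",f([[135,103],[258,162],[200,208],[80,150]]),.034).round(4)[:,:2].tolist())
print("bot", ray("scene",f([[258,190],[196,243],[80,180]]),0).round(4)[:,:2].tolist())
print("roof",ray("scene",f([[448,181],[92,385]]),.07).round(4)[:,:2].tolist(),"ridge",ray("scene",f([[633,266],[278,500]]),.1).round(4)[:,:2].tolist())
print("fin top",ray("scene",f([[112,80],[50,50]]),.076).round(4)[:,:2].tolist())
m=ray("scene",[[402,176]],0);print(m.round(3), ray("scene",[[438,194],],0).round(3))
E
```

```text
rim34 [[0.4688, 0.0973], [0.5803, 0.1204], [0.5902, 0.0518], [0.4858, 0.0272]]
bot [[0.5768, 0.1279], [0.5898, 0.0509], [0.4821, 0.0307]]
roof [[0.7068, 0.1747], [0.6925, -0.1365]] ridge [[0.8511, 0.1683], [0.8356, -0.1298]]
fin top [[0.4768, 0.0655], [0.4176, 0.0538]]
[[0.545 0.341 0.   ]] [[0.681 0.355 0.   ]]
```

Request:
drive_tool(deltas=[[0, 0, 0.87, 0, 0, 0, 1], [0, 0, 0.87, 0, 0, 0, 1], [0, 0, 0, 0.54, -0.85, 0, 1], [0, 0, 0, 0.54, -0.85, 0, 1], [0, 0, 0, 0.54, -0.85, 0, 1], [0, 0, 0, 0.54, -0.85, 0, 1], [0, 0, 0, 0.54, -0.85, 0, 1], [0, 0, 0, 0.54, -0.85, 0, 1], [0, 0, 0, 0.54, -0.85, 0, 1], [0, 0, 0, 0.54, -0.85, 0, 1], [0, 0, 0, 0.54, -0.85, 0, 1], [0, 0, 0, 0.54, -0.85, 0, 1], [0, 0, 0, 0.54, -0.85, 0, 1], [0, 0, 0, 0.54, -0.85, 0, 1], [0, 0, 0, 0.54, -0.85, 0, 1], [0, 0, 0, 0.54, -0.85, 0, 1], [0, 0, 0, 0.54, -0.85, 0, 1], [0, 0, 0, 0.54, -0.85, 0, 1], [0, 0, 0, 0.54, -0.85, 0, 1], [0, 0, 0, 0.54, -0.85, 0, 1]])

```text
time_s: 1.77
ee_pos: [0.3946, -0.0547, 0.2481]
eef_rot: [3.125, 0.321, 0.0]
ft_force: [0.4, -0.3, 1.2]
finger_gap: 1.001
grasp_force: 0.0
```

Request:
drive_tool(deltas=[[0, 0, 0, 0.55, -0.83, 0, 1], [0, 0, 0, 0.55, -0.83, 0, 1], [0, 0, 0, 0.55, -0.83, 0, 1], [0, 0, 0, 0.55, -0.83, 0, 1], [0, 0, 0, 0, 0, 0, 1]])

```text
time_s: 2.18
ee_pos: [0.4395, 0.0585, 0.2478]
eef_rot: [-3.123, -0.327, 0.0]
ft_force: [-0.4, -0.2, -0.0]
finger_gap: 0.999
grasp_force: 0.0
```

```bash
python3 - <<'E'
from h import *
print(bot.read_state()["ee_pos"],np.round(vision.camera_info("wrist")["pose"],3).tolist())
a=vision.snapshot("wrist")[...,::-1];cv2.imwrite("pics/w0.png",a)
hsv=cv2.cvtColor(a,cv2.COLOR_BGR2HSV)
m=cv2.inRange(hsv,(3,150,60),(14,255,255));c=max(cv2.findContours(m,0,2)[0],key=cv2.contourArea)
p=cv2.approxPolyDP(c,4,True)[:,0];print(p.tolist());print(ray("wrist",p,.076).round(4)[:,:2].tolist())
E
```

```text
[0.43949515 0.05852086 0.24782541] [[0.208, 0.941, 0.266, 0.507], [-0.978, 0.2, 0.054, 0.072], [-0.002, -0.271, 0.963, 0.375], [0.0, 0.0, 0.0, 1.0]]
[[317, 153], [315, 211], [325, 211], [327, 153]]
[[0.4734, 0.0683], [0.412, 0.0578], [0.4143, 0.0472], [0.4756, 0.0583]]
```

View pics/w0.png

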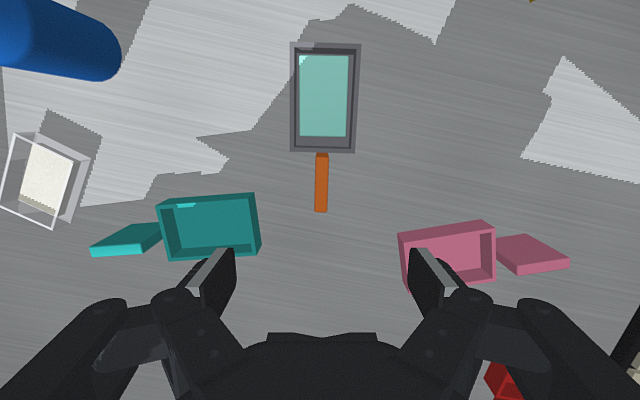

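The wrist view shows the fin at (321,182) with the tray ahead of it at (325,97). The turquoise decoy is to the left with its edge at (260,245), and the pink one is to the right with its edge at (398,235). I'll check the finger clearance.

```bash
python3 - <<'E'
from h import *
for z in(0,.034): print(z,ray("wrist",[[255,193],[261,243],[398,235],[405,290],[60,225],[90,160]],z).round(3)[:,:2].tolist())
E
```

```text
0 [[0.396, 0.138], [0.326, 0.119], [0.378, -0.065], [0.296, -0.1], [0.295, 0.394], [0.395, 0.353]]
0.034 [[0.406, 0.132], [0.342, 0.115], [0.389, -0.053], [0.315, -0.084], [0.314, 0.365], [0.405, 0.328]]
```

Request:
drive_tool(deltas=[[0, 0, 0.4, 0, 0.04, 0.92, 1], [0, 0, 0, 0, 0, 0.93, 1], [0, 0, 0, 0, 0, 0.93, 1], [0, 0, 0, 0, 0, 0.93, 1], [0, 0, 0, 0, 0, 0.93, 1], [0, 0, 0, 0, 0, 0.93, 1], [0, 0, 0, 0, 0, 0.92, 1], [0, 0, 0, 0, 0, 0, 1], [0, 0, 0, 0, 0, 0, 0], [0, 0, 0, 0, 0, 0, 0], [0, 0, 0, 0, 0, 0, 0], [0, 0, 0, 0, 0, 0, 0], [0, 0, 0, 0, 0, 0, 0], [0, 0, 0, 0, 0, 0, 0], [0, 0, 0, 0, 0, 0, 0], [0, 0, 0, 0, 0, 0, 0]], grip_force=50)

```text
time_s: 3.57
ee_pos: [0.4399, 0.0536, 0.0547]
eef_rot: [-3.13, -0.271, -0.003]
ft_force: [-0.9, 1.8, 6.0]
finger_gap: 0.159
grasp_force: 50.2
```

Request:
drive_tool(deltas=[[0, 0, 0.47, 0, 0.08, 0, 0], [0, 0, 0.47, 0, 0.08, 0, 0], [0, 0, 0.47, 0, 0.08, 0, 0], [0, 0, 0.47, 0, 0.08, 0, 0], [0, 0, 0.47, 0, 0.08, 0, 0], [0, 0, 0.47, 0, 0.08, 0, 0], [0, 0, 0, 0.5, 0, 0, 0], [0, 0, 0, 0.5, 0, 0, 0], [0, 0, 0, 0.5, 0, 0, 0], [0, 0, 0, 0.5, 0, 0, 0], [0, 0, 0, 0, 0, 0, 0]])

```text
time_s: 4.48
ee_pos: [0.5026, 0.0356, 0.0547]
eef_rot: [3.14, -0.083, 0.004]
ft_force: [5.4, 0.1, 2.7]
finger_gap: 0.155
grasp_force: 49.5
```

```bash
python3 - <<'E'
from h import *
s=bot.read_state();print(s["ee_pos"],s["eef_rot"])
a=vision.snapshot("wrist")[...,::-1];b=vision.snapshot("side")[...,::-1]
b=cv2.resize(b[125:275,160:360],(640,480),interpolation=cv2.INTER_CUBIC)
cv2.imwrite("pics/w1.png",cv2.resize(np.hstack([cv2.resize(a,(768,480)),b]),None,fx=.56,fy=.56,interpolation=cv2.INTER_AREA)); cv2.imwrite("pics/w1raw.png",a)
E
```

```text
[0.5025719  0.03564908 0.05469393] [ 3.14008024 -0.08319001  0.00352146]
```

View pics/w1.png

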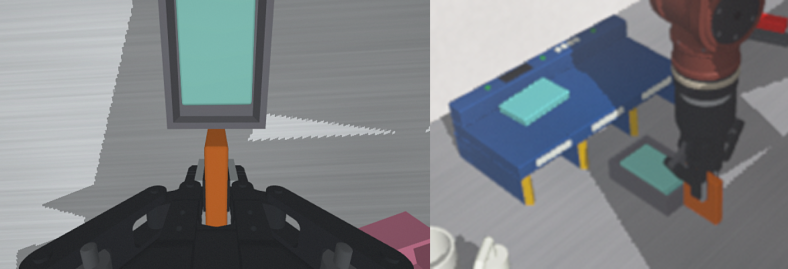

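Request:
drive_tool(deltas=[[0, 0, 0, 0.4, 0, 0, 0], [0, 0, 0, 0.4, 0, 0, 0], [0, 0, 0, 0.4, 0, 0, 0], [0, 0, 0, 0.3, 0, 0, 0], [0, 0, 0, 0.2, 0, 0, 0], [0, 0, 0, 0.2, 0, 0, 0], [0, 0, 0, 0.2, 0, 0, 0]])

```text
time_s: 5.17
ee_pos: [0.5527, 0.0331, 0.0523]
eef_rot: [3.139, -0.082, -0.035]
ft_force: [-54.0, -5.0, 29.2]
finger_gap: 0.155
grasp_force: 53.2
```

Request:
drive_tool(deltas=[[0, 0, 0, -0.5, 0, 0, 0], [0, 0, 0, -0.4, 0, 0, 0], [0, 0, 0, 0, 0, 0, 0]])

```text
time_s: 5.42
ee_pos: [0.5334, 0.0345, 0.0527]
eef_rot: [-3.14, 0.083, 0.005]
ft_force: [-0.7, 0.5, -2.7]
finger_gap: 0.16
grasp_force: 49.0
```

```bash
python3 - <<'E'
from h import *
s=bot.read_state();print(s["ee_pos"],s["eef_rot"],s["ft_force"])
a=vision.snapshot("scene")[...,::-1];b=vision.snapshot("side")[...,::-1]
cv2.imwrite("pics/s2.png",a);cv2.imwrite("pics/d2.png",b)
b=cv2.resize(b[145:265,190:310],(480,480),interpolation=cv2.INTER_CUBIC)
a=cv2.resize(a[170:250,320:400],(320,320),interpolation=cv2.INTER_CUBIC)
o=np.zeros((480,800,3),'u1');o[:,:480]=b;o[:320,480:]=a
cv2.imwrite("pics/c2.png",o)
E
```

```text
[0.53336275 0.03453865 0.05266386] [-3.14040073  0.08281886  0.00536913] [-0.67884273  0.45573737 -2.65361252]
```

View pics/c2.png

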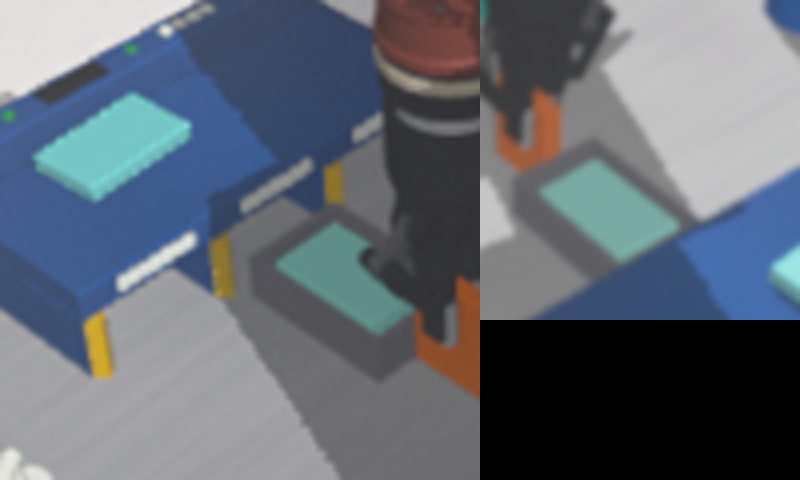

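```bash
python3 - <<'E'
from h import *
f=lambda L:np.array(L)/4+[190-.375,145-.375]
print("rim front L,R, backL",ray("side",f([[254,262],[333,205],[378,350]]),.034).round(4)[:,:2].tolist(),"bot L,backL",ray("side",f([[257,297],[380,381]]),0).round(4)[:,:2].tolist())
print("noses bottom",ray("side",f([[104,377],[224,297]]),0).round(4)[:,:2].tolist())
# nose column extents in both faces, roof bottom-edge of mouth at z=.046
a=cv2.imread("pics/side0.png");hsv=cv2.cvtColor(a,cv2.COLOR_BGR2HSV);m=cv2.inRange(hsv,(15,110,70),(35,255,255))
for r in(208,214,217):print(r,np.where(m[r,235:255])[0]+235)
for r in(190,196,199):print(r,np.where(m[r,262:282])[0]+262)
g=lambda L:np.array(L)/4+[300-.375,160-.375]
print("expected tray front center", np.array([.5334,.0345])+.150*np.array([.9986,-.053]))
E
```

```text
rim front L,R, backL [[0.6721, 0.0649], [0.6722, -0.0085], [0.5583, 0.0747]] bot L,backL [[0.6757, 0.0622], [0.5634, 0.0689]]
noses bottom [[0.6966, 0.1742], [0.6921, 0.0757]]
208 [243 244 245 246 247]
214 [244 245 246 247]
217 [244 245 246 247]
190 [271 272 273 274 275]
196 [272 273 274 275]
199 [272 273 274 275]
expected tray front center [0.68319 0.02655]
```

Request:
drive_tool(deltas=[[0, 0, -0.1, 0, 0.09, 0, 0], [0, 0, 0, 0.2, 0, 0, 0], [0, 0, 0, 0.2, 0, 0, 0], [0, 0, 0, 0.2, 0, 0, 0], [0, 0, 0, 0.2, 0, 0, 0], [0, 0, 0, 0, 0, 0, 0]])

```text
time_s: 6.02
ee_pos: [0.5614, 0.0301, 0.0536]
eef_rot: [3.141, -0.071, 0.001]
ft_force: [-0.5, 0.1, -3.5]
finger_gap: 0.157
grasp_force: 48.9
```

```bash
python3 - <<'E'
from h import *
s=bot.read_state();print({k:np.round(s[k],3) for k in("ee_pos","eef_rot","ft_force","ft_torque")})
E
```

```text
{'ee_pos': array([0.561, 0.03 , 0.054]), 'eef_rot': array([ 3.141e+00, -7.100e-02,  1.000e-03]), 'ft_force': array([-0.497,  0.066, -3.514]), 'ft_torque': array([0.015, 0.262, 0.005])}
```

Request:
drive_tool(deltas=[[0, 0, 0, 0.25, 0, 0, 0], [0, 0, 0, 0.25, 0, 0, 0], [0, 0, 0, 0.25, 0, 0, 0], [0, 0, 0, 0.2, 0, 0, 0], [0, 0, 0, 0, 0, 0, 0]])

```text
time_s: 6.43
ee_pos: [0.5898, 0.0288, 0.0537]
eef_rot: [3.141, -0.071, 0.002]
ft_force: [0.3, -0.2, -4.5]
finger_gap: 0.157
grasp_force: 48.9
```

Request:
drive_tool(deltas=[[0, 0, 0, 0.2, 0, 0, 0], [0, 0, 0, 0.2, 0, 0, 0], [0, 0, 0, 0.2, 0, 0, 0], [0, 0, 0, 0.15, 0, 0, 0], [0, 0, 0, 0, 0, 0, 0]])

```text
time_s: 6.85
ee_pos: [0.6119, 0.0279, 0.0537]
eef_rot: [3.141, -0.071, 0.001]
ft_force: [-0.3, 0.1, -5.0]
finger_gap: 0.161
grasp_force: 48.8
```

Request:
drive_tool(deltas=[[0, 0, 0, 0.2, 0, 0, 0], [0, 0, 0, 0.2, 0, 0, 0], [0, 0, 0, 0.2, 0, 0, 0], [0, 0, 0, 0.1, 0, 0, 0], [0, 0, 0, 0, 0, 0, 0]])

```text
time_s: 7.27
ee_pos: [0.6219, 0.0284, 0.0516]
eef_rot: [-3.14, 0.07, 0.035]
ft_force: [-57.2, 1.2, 29.5]
finger_gap: 0.159
grasp_force: 53.3
```

Request:
drive_tool(deltas=[[0, 0, 0, -0.4, 0, 0, 0], [0, 0, 0, -0.4, 0, 0, 0], [0, 0, 0, -0.4, 0, 0, 0], [0, 0, 0, -0.4, 0, 0, 0], [0, 0, 0, -0.4, 0, 0, 0], [0, 0, 0, -0.4, 0, 0, 0], [0, 0, 0, -0.4, 0, 0, 0], [0, 0, 0, -0.4, 0, 0, 0], [0, 0, 0, -0.4, 0, 0, 0], [0, 0, 0, 0, 0, 0, 0]])

```text
time_s: 8.1
ee_pos: [0.5224, 0.0323, 0.0534]
eef_rot: [-3.141, 0.07, 0.002]
ft_force: [-0.6, 0.1, -4.5]
finger_gap: 0.153
grasp_force: 49.0
```

Request:
drive_tool(deltas=[[0, 0, 0, 0, -0.3, 0, 0], [0, 0, 0, 0, -0.5, 0, 0], [0, 0, 0, 0, -0.5, 0, 0], [0, 0, 0, 0, -0.5, 0, 0], [0, 0, 0, 0, -0.5, 0, 0], [0, 0, 0, 0, -0.5, 0, 0], [0, 0, 0, 0, -0.34, 0, 0], [0, 0, 0, 0, -0.2, 0, 0], [0, 0, 0, 0, 0, 0, 0]])

```text
time_s: 8.85
ee_pos: [0.5281, 0.1189, 0.0536]
eef_rot: [-3.131, 0.039, -0.0]
ft_force: [-0.0, 0.4, -3.4]
finger_gap: 0.154
grasp_force: 49.1
```

```bash
python3 - <<'E'
from h import *
s=bot.read_state();print({k:np.round(s[k],3) for k in("ee_pos","eef_rot","ft_force","ft_torque","joint_pos")})
a=vision.snapshot("scene")[...,::-1];b=vision.snapshot("side")[...,::-1]
cv2.imwrite("pics/s3.png",a);cv2.imwrite("pics/d3.png",b)
b=cv2.resize(b[145:265,190:310],(480,480),interpolation=cv2.INTER_CUBIC)
a=cv2.resize(a[150:230,340:420],(320,320),interpolation=cv2.INTER_CUBIC)
w=cv2.resize(vision.snapshot("wrist")[...,::-1],(256,160))
o=np.zeros((480,800,3),'u1');o[:,:480]=b;o[:320,480:]=a;o[320:,480:736]=w
cv2.imwrite("pics/c3.png",o)
E
```

```text
{'ee_pos': array([0.528, 0.119, 0.054]), 'eef_rot': array([-3.131,  0.039, -0.   ]), 'ft_force': array([-0.015,  0.409, -3.424]), 'ft_torque': array([0.014, 0.282, 0.065]), 'joint_pos': array([-0.026, -0.016, -0.382,  1.204,  0.011,  3.141])}
```

View pics/c3.png

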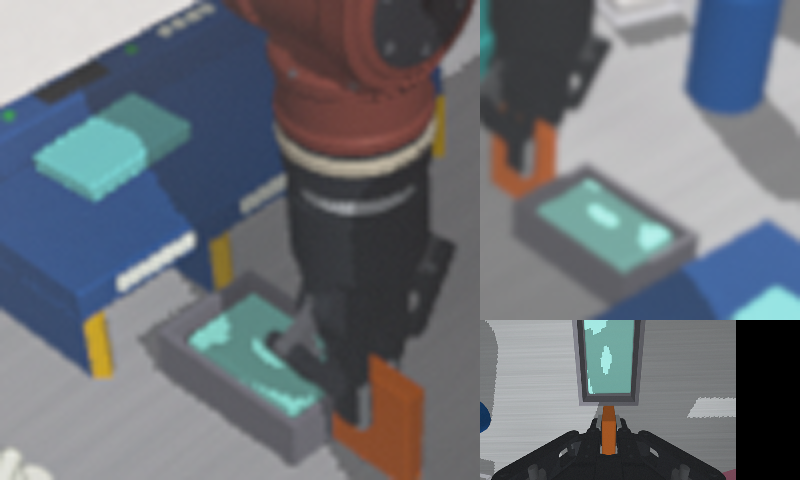

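Joint 6 is at its 3.14 limit, so the left bay would need a half-turn regrasp. I'll try the right bay first.

Request:
drive_tool(deltas=[[0, 0, 0, -0.1, 0.3, 0, 0], [0, 0, 0, 0, 0.5, 0, 0], [0, 0, 0, 0, 0.5, 0, 0], [0, 0, 0, 0, 0.5, 0, 0], [0, 0, 0, 0, 0.5, 0, 0], [0, 0, 0, 0, 0.5, 0, 0], [0, 0, 0, 0, 0.5, 0, 0], [0, 0, 0, 0, 0.5, 0, 0], [0, 0, 0, 0, 0.5, 0, 0], [0, 0, 0, 0, 0.5, 0, 0], [0, 0, 0, 0, 0.5, 0, 0], [0, 0, 0, 0, 0.5, 0, 0], [0, 0, 0, 0, 0.5, 0, 0], [0, 0, 0, 0, 0, 0, 0]])

```text
time_s: 10.17
ee_pos: [0.5201, -0.0733, 0.0524]
eef_rot: [-3.133, 0.045, -0.002]
ft_force: [-0.7, -2.9, 0.2]
finger_gap: 0.16
grasp_force: 49.8
```

Request:
drive_tool(deltas=[[0, 0, 0.2, 0, -0.17, 0, 0], [0, 0, 0, 0, 0, 0, 0]])

```text
time_s: 10.33
ee_pos: [0.5203, -0.0657, 0.0523]
eef_rot: [-3.132, 0.068, -0.001]
ft_force: [0.1, -2.5, 0.8]
finger_gap: 0.16
grasp_force: 49.8
```

```bash
python3 - <<'E'
from h import *
s=bot.read_state();print({k:np.round(s[k],3) for k in("ee_pos","eef_rot","ft_force","joint_pos")})
b=vision.snapshot("wrist")[...,::-1];cv2.imwrite("pics/w4.png",b);cv2.imwrite("pics/d4.png",vision.snapshot("side")[...,::-1])
for nm,a in(("w1",cv2.imread("pics/w1raw.png")),("now",b)):
    h=cv2.cvtColor(a,cv2.COLOR_BGR2HSV)
    for n,lo,hi in(("fin",(3,140,50),(15,255,255)),("pack",(75,60,60),(95,255,255))):
        m=cv2.inRange(h,lo,hi);c=max(cv2.findContours(m,0,2)[0],key=cv2.contourArea);print(nm,n,cv2.approxPolyDP(c,4,True)[:,0].tolist())
E
```

```text
{'ee_pos': array([ 0.52 , -0.066,  0.052]), 'eef_rot': array([-3.132e+00,  6.800e-02, -1.000e-03]), 'ft_force': array([ 0.103, -2.537,  0.769]), 'joint_pos': array([-0.38 , -0.064, -0.431,  1.206,  0.009,  2.805])}
w1 fin [[309, 192], [304, 219], [306, 334], [324, 337], [337, 334], [339, 221], [334, 192]]
w1 pack [[262, 0], [272, 155], [372, 154], [379, 0]]
now fin [[309, 215], [304, 249], [306, 334], [324, 337], [337, 334], [338, 244], [334, 215]]
now pack [[263, 0], [274, 182], [376, 182], [388, 0]]
```

View pics/w4.png

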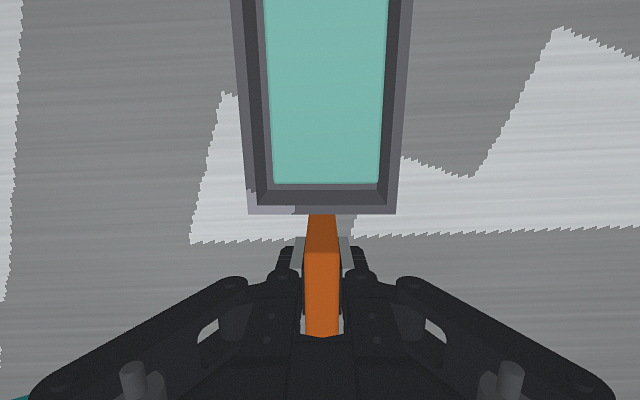

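The tray is still square to the tool. It has only slipped back about 12 mm in the grip, with the fin's front edge now at row 215.

Request:
drive_tool(deltas=[[0, 0, 0, 0.3, 0.08, 0, 0], [0, 0, 0, 0.2, 0, 0, 0], [0, 0, 0, 0.2, 0, 0, 0], [0, 0, 0, 0.2, 0, 0, 0], [0, 0, 0, 0.2, 0, 0, 0], [0, 0, 0, 0.2, 0, 0, 0], [0, 0, 0, 0, 0, 0, 0]])

```text
time_s: 11.02
ee_pos: [0.5593, -0.0694, 0.0512]
eef_rot: [-3.131, 0.066, 0.002]
ft_force: [-2.4, -3.5, -2.3]
finger_gap: 0.157
grasp_force: 49.5
```

Request:
drive_tool(deltas=[[0, 0, 0, 0.2, 0, 0, 0], [0, 0, 0, 0.2, 0, 0, 0], [0, 0, 0, 0.2, 0, 0, 0], [0, 0, 0, 0, 0, 0, 0]])

```text
time_s: 11.35
ee_pos: [0.5784, -0.0701, 0.0515]
eef_rot: [-3.131, 0.065, -0.002]
ft_force: [0.6, -2.2, -4.5]
finger_gap: 0.152
grasp_force: 49.3
```

Request:
drive_tool(deltas=[[0, 0, 0, 0.2, 0, 0, 0], [0, 0, 0, 0.2, 0, 0, 0], [0, 0, 0, 0.2, 0, 0, 0], [0, 0, 0, 0.2, 0, 0, 0], [0, 0, 0, 0.2, 0, 0, 0], [0, 0, 0, 0, 0, 0, 0]])

```text
time_s: 11.85
ee_pos: [0.6083, -0.0714, 0.0517]
eef_rot: [-3.131, 0.065, -0.002]
ft_force: [2.1, -2.7, -5.2]
finger_gap: 0.16
grasp_force: 49.3
```

Request:
drive_tool(deltas=[[0, 0, 0, 0.2, 0, 0, 0], [0, 0, 0, 0.2, 0, 0, 0], [0, 0, 0, 0.2, 0, 0, 0], [0, 0, 0, 0, 0, 0, 0]])

```text
time_s: 12.18
ee_pos: [0.6258, -0.0721, 0.0516]
eef_rot: [-3.131, 0.065, -0.001]
ft_force: [1.4, -5.4, -5.9]
finger_gap: 0.157
grasp_force: 49.2
```

Request:
drive_tool(deltas=[[0, 0, 0, 0.2, 0.03, 0, 0], [0, 0, 0, 0.2, 0, 0, 0], [0, 0, 0, 0.2, 0, 0, 0], [0, 0, 0, 0, 0, 0, 0]])

```text
time_s: 12.52
ee_pos: [0.6442, -0.0734, 0.0518]
eef_rot: [-3.13, 0.065, -0.002]
ft_force: [1.4, -1.9, -3.6]
finger_gap: 0.155
grasp_force: 49.3
```

Request:
drive_tool(deltas=[[0, 0, 0, 0.2, 0, 0, 0], [0, 0, 0, 0.2, 0, 0, 0], [0, 0, 0, 0.2, 0, 0, 0], [0, 0, 0, 0, 0, 0, 0]])

```text
time_s: 12.85
ee_pos: [0.6623, -0.0743, 0.0517]
eef_rot: [-3.13, 0.065, -0.002]
ft_force: [1.4, -2.2, -4.3]
finger_gap: 0.158
grasp_force: 49.3
```

Request:
drive_tool(deltas=[[0, 0, 0, 0.2, 0, 0, 0], [0, 0, 0, 0.2, 0, 0, 0], [0, 0, 0, 0.15, 0, 0, 0], [0, 0, 0, 0, 0, 0, 0]])

```text
time_s: 13.18
ee_pos: [0.6702, -0.0744, 0.0507]
eef_rot: [-3.13, 0.067, 0.027]
ft_force: [-44.9, -2.4, 20.7]
finger_gap: 0.156
grasp_force: 52.8
```

Request:
drive_tool(deltas=[[0, 0, 0, -0.25, 0, 0, 0], [0, 0, 0, 0, 0, 0, 0], [0, 0, 0, 0, 0, 0, 0.35], [0, 0, 0, 0, 0, 0, 0.35], [0, 0, 0, 0, 0, 0, 0.35], [0, 0, 0, 0, 0, 0, 0.35], [0, 0, 0, 0, 0, 0, 0.35], [0, 0, 0, 0, 0, -0.3, 0.35], [0, 0, 0, 0, 0, -0.6, 0.35], [0, 0, 0, 0, 0, -0.9, 0.35], [0, 0, 0, 0, 0, -0.9, 0.35], [0, 0, 0, 0, 0, -0.9, 0.35], [0, 0, 0, -0.9, 0, -0.9, 0.35], [0, 0, 0, -0.9, 0, -0.5, 0.35], [0, 0, 0, -0.9, 0, 0, 0.35], [0, 0, 0, -0.9, 0, 0, 0.35], [0, 0, 0, -0.9, 0, 0, 0.35], [0, 0, 0, 0, 0, 0, 0.35]])

```text
time_s: 14.68
ee_pos: [0.5314, -0.0697, 0.2022]
eef_rot: [-3.13, 0.065, 0.003]
ft_force: [0.2, -0.6, 0.5]
finger_gap: 0.352
grasp_force: 0.0
```

```bash
python3 - <<'E'
from h import *
s=bot.read_state();print({k:np.round(s[k],3) for k in("ee_pos","eef_rot","ft_force")})
w=vision.snapshot("wrist")[...,::-1];b=vision.snapshot("side")[...,::-1];cv2.imwrite("pics/w5.png",w)
b=cv2.resize(b[125:245,200:340],(490,420),interpolation=cv2.INTER_CUBIC)
w=cv2.resize(w,(310,194),interpolation=cv2.INTER_AREA);o=np.zeros((420,800,3),'u1');o[:,:490]=b;o[:194,490:]=w
cv2.imwrite("pics/c5.png",o)
E
```

```text
{'ee_pos': array([ 0.531, -0.07 ,  0.202]), 'eef_rot': array([-3.13e+00,  6.50e-02,  3.00e-03]), 'ft_force': array([ 0.239, -0.581,  0.549])}
```

View pics/c5.png

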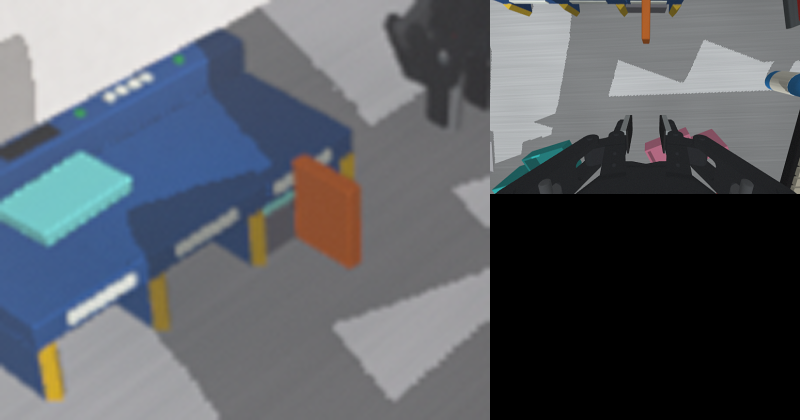

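The tray is in the right bay, with the fin at crop (325,210) and the back wall near the face at (280,215). I'll check the depth numerically.

```bash
python3 - <<'E'
from h import *
a=cv2.imread("pics/w5.png");h=cv2.cvtColor(a,cv2.COLOR_BGR2HSV)
m=cv2.inRange(h,(3,140,50),(14,255,255));c=max(cv2.findContours(m,0,2)[0],key=cv2.contourArea);p=cv2.approxPolyDP(c,2,True)[:,0];print(p.tolist());print("fin z76",ray("wrist",p,.076).round(4)[:,:2].tolist());print("z0",ray("wrist",p,0).round(4)[:,:2].tolist())
m=cv2.inRange(h,(15,110,50),(35,255,255))
for c in cv2.findContours(m,0,2)[0]:
    if cv2.contourArea(c)>20:
        q=c[:,0];b=q[q[:,1].argmax()][None];print(cv2.approxPolyDP(c,2,True)[:,0].tolist(),"tip z0",ray("wrist",b,0).round(4)[0,:2],"z46",ray("wrist",b,.046).round(4)[0,:2])
E
```

```text
[[313, 0], [313, 79], [317, 89], [327, 89], [330, 0]]
fin z76 [[0.6924, -0.0698], [0.6365, -0.0671], [0.6287, -0.07], [0.6284, -0.0782], [0.6918, -0.0828]]
z0 [[0.7188, -0.0682], [0.6463, -0.0646], [0.6362, -0.0684], [0.6357, -0.079], [0.7181, -0.085]]
[[394, 11], [376, 11], [369, 26], [376, 34]] tip z0 [ 0.6859 -0.1307] z46 [ 0.6745 -0.123 ]
[[260, 8], [269, 25], [278, 33], [284, 26], [278, 11], [274, 10], [275, 8]] tip z0 [ 0.6913 -0.029 ] z46 [ 0.6791 -0.0355]
[[143, 8], [152, 18], [178, 33], [184, 26], [159, 8]] tip z0 [0.6958 0.0712] z46 [0.683  0.0508]
[[27, 8], [37, 18], [78, 32], [85, 26], [46, 9]] tip z0 [0.7012 0.174 ] z46 [0.6877 0.1392]
```

```bash
python3 -c "
from bench import job_done;print(job_done())"
```

```text
the job is handed in; nothing more can be done
None
```

The tray is fully home in the right-hand bay with its back wall flush to within about 1 mm (measured in the last wrist image), the gripper has let go, and the job is handed in at about 15 s. The middle bay was blocked and the left bay was never tried; neither pack is fully visible inside the bay, but both should still be in the tray.

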